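# Tip the guard-comb skip into the pan and ease it back

### The arm

A 6-joint arm with a two-finger parallel gripper is mounted at the origin on the work surface. World frame = base frame: x ahead of the robot, y to its left, z up, the work surface at z = 0. Lengths are in m, angles in degrees, forces in N, time in s.
With the tool pointing down it reaches from about 0.35 to 0.95 m from the base axis. Payload 17.4 kg.
Tool frame: the origin (TCP) lies where the fingers leave the gripper's body, on its centre line; the fingertips stand 84 mm ahead of it and the grasp point (between the pads) lies 65 mm ahead of it (manip.tip_extent is the z of the fingertips in the tool frame, in m); z points along the fingers, y is the line along which they close (so a half turn about z gives the same grasp; the last joint's range is limited). The gripper opens to 93 mm and grips with 3 to 60 N. Pads are 15 mm wide; open, the fingers measure 128 mm over their backs; the gripper's body (75 mm by 188 mm) begins 65 mm behind the grasp point.
Start: joints at [-78.885, 6.646, 82.598, -0, 90.757, -2.166], TCP at [0.155, -0.657, 0.303] pointing down, gripper open.
Joint ranges: [-162.19, 162.19], [-47.58, 125.68], [4.15, 143.07], [-65.23, 245.23], [0.69, 171.88], [-170.13, 170.13]. Speed limits (degrees/s): [108.29, 108.29, 127.2, 180, 180, 180].

### API

Orientations are given as a 3x3 rotation matrix whose columns are the frame's x, y, z axes.
In Python, from bench import manip gives the robot as it stands. The module is installed in compiled form; this text tells all that it offers.
- The arm moves only by the tool arm_command, never from a script. Its argument "moves" is a list of rows, each an object with "claw": the finger opening in mm, from 0 to 93; "slide": the shift along the world's x, y, z as a fraction of full scale, a list of three; "spin": the turn about the world's z as a fraction of full scale. In form: [{"claw": claw, "slide": [tx, ty, tz], "spin": spin}, ...]. A call has 1 to 12 rows; each row shifts and turns the commanded pose from where the row before left it; what a row does not reach is not made up. Full scale, the value 1, is 750 mm for a shift and 90 degrees for a turn. A row lasts 1/8 s, in which the tool goes at most 62.5 mm and 10.7 degrees, less where a joint would pass 70% of its speed; a pose out of reach is approached as far as the arm can. A call with a number of a shift or a turn outside -1 to 1 is refused whole. A call with a gripper value outside its range is refused whole. The fingers move at their own pace and stop on an object; the grip force is fixed at half the most. Time passes only in rows, so rows that do not move let the fingers close. It gives the time, the measured TCP pose, the force, the opening and the grip force at its end, in the units of the state.
- manip.get_obs(): the state, without advancing time (a new reading comes with each control period).
- manip.get_image(name): name is "side" or "top" or "wrist"; returns a dict with "color" (420x560x3 uint8, red, green, blue), "z_map" (420x560 float32, m along the optical axis (not along the pixel's ray), 0 where there is no reading), "fx", "fy", "cx", "cy" (pixels), "rvec" (rotation vector, rad) and "tvec" (3), from world to camera coordinates, as OpenCV has them. Camera axes: x right, y down, z forward; pixel columns grow to the right and rows downward; lengths in m; the calibration is good to about 2 mm. A picture is of the moment at which its call begins.
- manip.finish_job(): hands the job in; it is judged then, once.
The state is a dict: "clock": time; "joint_positions": joint angles; "joint_vel": joint speeds; "effort": joint torques, N m; "ee_pos": TCP position; "ee_rot": TCP orientation; "wrist_force": force on the tool from outside, world axes, zero at the start; "moment": the same for the moment, N m; "grip_width": finger opening in m; "grip_force": force on a finger pad.
Only numpy, scipy, OpenCV 4.12 (cv2) and the standard library are available. Lean on these libraries where they do the work, as an engineer would, in place of code of your own. Each camera call takes 0.05 s, during which the arm holds its last target. There are 200 camera calls.

### The job

First swing the half-open cupboard door fully shut so that it is out of the way, then stand the round pan on the table squarely under where the little skip on the step stool pours. Tip the skip by its side handle past its balance point until all three guard combs have gone into the pan, then ease it gently back until it stands fully upright on its stop, never letting it slam. Keep the combs in the pan, the pan flat on the table and the door shut, and leave the clipper, steel comb, tin and grey cover where they are.

Things in the scene. Friction and masses are not known exactly. Their poses are not given: they have to be found in the camera images.
- skip (a joint): hinge angle of the tipping skip (grey 0.6 kg tub, dark stand fixed on the stool). 0 = upright on its stop, 1.7 = fully tipped. below about 0.55 rad it falls home, above that it falls towards the pouring side; moving it takes up to 5 N at the handle. The combs slide out above about 1.3 rad. Let go, it slams home at 3 to 4 rad/s; bring it home at about 1 rad/s or less
- skip_hinge (a point): middle of the skip's hinge axis, in the fixed stand, 70 mm above the stool's top. Axes: -x is the (horizontal) direction in which it pours, y is the hinge axis (the handle is on the +y side, nearest the robot), z up. Upright, the tub is 103 mm wide along y and reaches from x = -105 to +70 mm and from z = +8 to +95 mm; fully tipped its lip is about 80 mm to the -x side and 113 mm below the hinge. The stand's cheeks reach y = +-67 mm
- skip_grip (a point): middle of the skip's handle, a horizontal black round bar 12 mm thick, parallel to the hinge axis, on a 10 mm thick side lever, free from y = 82 to 158 mm of the hinge frame, this point at y = 118 mm. It moves on a circle of 90 mm radius round the hinge axis: upright it leans 0.35 rad from vertical away from the pouring side, and turns with the joint angle towards the pouring side. It can be pinched from above across the bar and turns in the fingers
- skip_catch (a point): fixed point at table height where the poured combs land: 118 mm from the hinge on its pouring side. The pan's centre belongs over it (within about 2 cm; the pan then nearly touches the stool)
- pan_center (a point): centre, half-way up, of the loose round aluminium pan: 158 mm across the rim, 144 mm across the foot, 50 mm high, wall 4 mm, 0.3 kg. Its -x axis points along its handle
- pan_grip (a point): grip point on the pan's straight handle, 135 mm from the pan's centre, 36 mm above the pan's underside. The handle is a bar 14 mm wide, 16 mm tall, running out from the rim to 175 mm from the pan's centre; its underside is 28 mm above the table. The pan slides easily on the table when led by the handle
- cup_door (a joint): hinge angle of the cupboard's white door: 0 = shut, growing as it opens; light friction, stays where it is left
- cup_door_hinge (a point): point on the door's vertical hinge axis, half-way up the door, on the door's outer face, carried by the door. Axes: +y runs along the door to its free edge, -x is the outward normal of the outer face (at joint 0 it looks towards the robot). Door 220 mm wide, 165 mm tall, 15 mm thick, lower edge 68 mm above the table (clear of the pan), upper edge at 233 mm; opening swings the free edge towards the robot. The cupboard top is 245 mm above the table
- cup_door_handle (a point): grip point of the door's small steel knob, 190 mm from the hinge, 30 mm below the door's upper edge, 35 mm out from the outer face; knob 28 mm across, standing 43 mm off the face
- stool: yellow plastic step stool, fixed, 380 mm (x) by 260 mm (y) by 120 mm tall; origin at the centre of its underside
- clipper: black clipper lying on the stool, about 160 x 46 x 36 mm, length along its x; leave alone. Origin at its underside
- comb: flat steel comb lying on the stool, 160 x 30 x 5 mm, length along x; leave alone
- tin: small closed round aluminium tin on the table, 64 mm across, 38 mm high; leave alone. Origin at its underside
- cover: grey hard-silicone clipper cover on the stool, 62 x 48 x 36 mm; leave alone. Origin at its underside
- guard_low_center (a point): centre of a loose rigid guard comb, a block 46 x 22 x 12 mm with grooves, about 25 g, green plastic; at the start it lies in the skip's tub, long way towards the pouring side
- guard_mid_center (a point): centre of a loose rigid guard comb, a block 46 x 22 x 18 mm with grooves, about 25 g, black plastic; at the start it lies in the skip's tub, long way towards the pouring side
- guard_high_center (a point): centre of a loose rigid guard comb, a block 46 x 22 x 24 mm with grooves, about 25 g, black plastic; at the start it lies in the skip's tub, long way towards the pouring side
- pan: the pan itself; origin at the centre of its underside, -x along its handle
Things that resemble listed ones, but are neither listed nor needed, are in the scene too. What is shaped like the part that bears guard_mid_center but brown, orange or pink is not meant.

How it is judged (in metres and radians):
On the way, in this order (a step that is already met when the one before it is completed fails the run):
1. the cupboard door is swung shut (value of joint cup_door below 0.06 rad), for 0.2 s.
2. the pan stands under the skip's pouring point, the skip still upright (horizontal distance between pan_center and skip_catch below 0.035 m and angle between pan_center's own z axis and vertical below 0.1 rad and value of joint skip below 0.2 rad), for 0.2 s.
3. the skip is tipped over and all three guard combs are in the pan (value of joint skip above 1.2 rad and z of guard_low_center in the frame of pan_center between -0.025 and 0.025 m and horizontal distance between each of guard_low_center, guard_mid_center, guard_high_center and pan_center below 0.076 m and z of guard_mid_center in the frame of pan_center between -0.025 and 0.025 m and z of guard_high_center in the frame of pan_center between -0.025 and 0.025 m), for 0.2 s.
At the end, for the whole second after the job is handed in: skip upright on its stop (within 0.06 rad) and at rest; door shut (within 0.08 rad); pan flat on the table and at rest with the centres of all three guard combs inside it, below its rim (value of joint skip below 0.06 rad and velocity of joint skip below 0.1 rad/s and value of joint cup_door below 0.08 rad and angle between pan_center's own z axis and vertical below 0.1 rad and height (world z) of pan_center below 0.035 m and linear speed of pan below 0.03 m/s and z of guard_low_center in the frame of pan_center between -0.025 and 0.025 m and horizontal distance between each of guard_low_center, guard_mid_center, guard_high_center and pan_center below 0.076 m and z of guard_mid_center in the frame of pan_center between -0.025 and 0.025 m and z of guard_high_center in the frame of pan_center between -0.025 and 0.025 m); the robot touches nothing.
It fails at once if the skip slams home (still returning faster than 3 rad/s within its last 0.25 rad) (value of joint skip below 0.25 rad and velocity of joint skip below -3 rad/s).
It fails at once if the clipper is disturbed (moved over 20 mm) (distance of clipper from where it was at the start of the episode above 0.02 m).
It fails at once if the comb is disturbed (moved over 20 mm) (distance of comb from where it was at the start of the episode above 0.02 m).
It fails at once if the tin is disturbed (moved over 20 mm) (distance of tin from where it was at the start of the episode above 0.02 m).
It fails at once if the cover is disturbed (moved over 20 mm) (distance of cover from where it was at the start of the episode above 0.02 m).
It also fails if it takes over 72 s, if anything falls off the work surface, if the arm or the gripper's body presses on something with over 40 N, if the wrist force passes 120 N, or if a joint passes its speed limit or range.

## Working session

There is one attempt and no reset: what is moved stays moved. The work goes in short steps, Python scripts to look and compute and a tool call to move; the robot and the scene stay as the last step left them, time stands still between calls to the robot, and variables do not carry over. Pictures are saved under pics/ and viewed, at most 10 in all, crops included, and the job is handed in when it is done.

Besides the shell and the picture viewer there is one more tool, called in YAML: its name, and indented under it one key for each argument. arm_command: Moves the arm, as the interface text tells. Its arguments: {"type":"object","properties":{"moves":{"type":"array"}},"required":["moves"]}

```bash
mkdir -p pics
cat > h.py <<'E'
import numpy as np,cv2
from bench import manip
def grab(n,save=None):
    im=manip.get_image(n)
    if save: cv2.imwrite('pics/'+save,cv2.cvtColor(im['color'],cv2.COLOR_RGB2BGR))
    R,_=cv2.Rodrigues(np.array(im['rvec'],float)); t=np.array(im['tvec'],float).ravel()
    z=im['z_map']; v,u=np.mgrid[:z.shape[0],:z.shape[1]]
    P=np.stack([(u-im['cx'])/im['fx']*z,(v-im['cy'])/im['fy']*z,z],-1)
    W=(P-t)@R
    W[z==0]=np.nan
    return im,W
E
python3 - <<'E'
from h import *
o=manip.get_obs();print(o['clock'],o['ee_pos'],o['ee_rot'])
for n in('top','side'):
    im,W=grab(n,n+'1.png'); np.savez(n+'1.npz',W=W,c=im['color'])
E
```

```text
0.0 [ 0.15499969 -0.65685279  0.30203083] [[ 9.73267375e-01  2.29674908e-01 -2.30598370e-04]
 [ 2.29675022e-01 -9.73266780e-01  1.07614201e-03]
 [ 2.27290845e-05 -1.10033660e-03 -9.99999394e-01]]
```

View pics/top1.png

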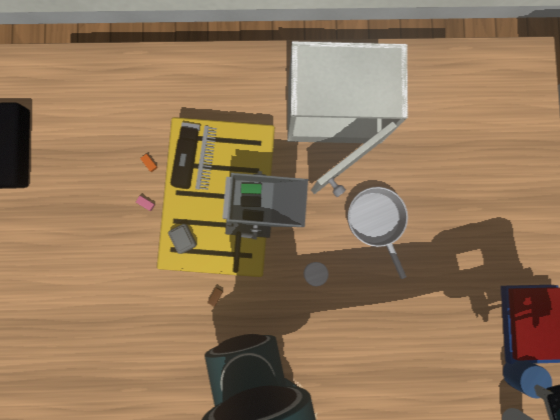

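View pics/side1.png

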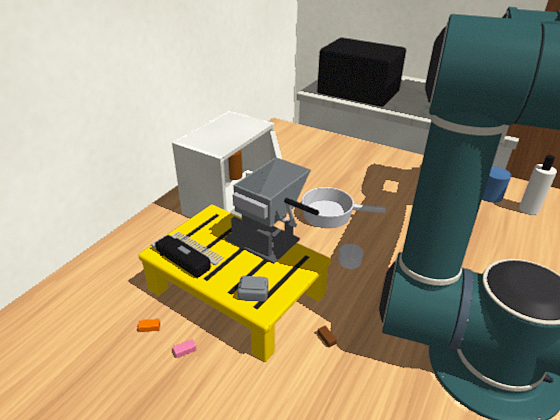

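The top view shows the stool (160–275, 118–275), the skip with its lip at u≈307, the door from (395,125) to (315,190) with its knob at (338,190), the pan at (377,216) with its handle to (403,276), and the tin at (316,273). The skip's handle bar is near (255,230). Next I convert these pixels to world positions.

Run:
```python
from h import *
d=np.load('top1.npz');W=d['W']
for n,(u,v) in dict(tablebl=(100,300),stA=(174,121),stB=(272,127),stC=(162,268),stD=(262,272),tubFL=(226,178),tubFR=(306,180),tubBR=(304,223),tubBL=(227,222),bar=(255,230),green=(250,188),blk=(250,202),doorfree=(316,189),doorfar=(395,127),knob=(338,190),panc=(377,215),ph1=(403,274),ph0=(392,250),tin=(316,273),cupBL=(291,138),cupBR=(404,112),clip=(184,157)).items():
    print(n,np.round(np.nanmedian(W[v-1:v+2,u-1:u+2].reshape(-1,3),0),3))
m=(W[...,2]>.035)&(W[...,2]<.06);v,u=np.nonzero(m);s=(u>335)&(u<412)&(v>180)&(v<285)
P=W[v[s],u[s]];print('pan',P.min(0),P.max(0))
im=cv2.resize(cv2.cvtColor(d['c'],cv2.COLOR_RGB2BGR)[110:290,150:420],None,fx=2.9,fy=2.9,interpolation=cv2.INTER_CUBIC);cv2.imwrite('pics/c1.png',im)
d=np.load('side1.npz');W=d['W']
for n,(u,v) in dict(barTip=(317,212),bar2=(300,206),bar1=(289,202)).items():
    print(n,np.round(np.nanmedian(W[v-1:v+2,u-1:u+2].reshape(-1,3),0),3))
```

```text
tablebl [0.335 0.428 0.001]
stA [0.784 0.205 0.121]
stB [ 0.764 -0.039  0.119]
stC [0.42  0.236 0.119]
stD [ 0.403 -0.007  0.117]
tubFL [0.616 0.063 0.263]
tubFR [ 0.604 -0.107  0.279]
tubBR [ 0.515 -0.101  0.277]
tubBL [0.522 0.069 0.193]
bar [0.504 0.005 0.201]
green [0.598 0.014 0.22 ]
blk [0.565 0.014 0.228]
doorfree [ 0.602 -0.141  0.151]
doorfar [ 0.747 -0.335  0.168]
knob [ 0.59  -0.184  0.217]
panc [ 0.547 -0.321  0.004]
ph1 [ 0.388 -0.374  0.045]
ph0 [ 0.451 -0.347  0.045]
tin [ 0.396 -0.147  0.038]
cupBL [ 0.757 -0.09   0.035]
cupBR [ 0.76  -0.334  0.244]
clip [0.684 0.174 0.158]
pan [ 0.37789042 -0.38802901  0.03506386] [ 0.6184816  -0.23293746  0.05694538]
barTip [0.416 0.048 0.279]
bar2 [0.457 0.045 0.278]
bar1 [0.485 0.043 0.276]
```

View pics/c1.png

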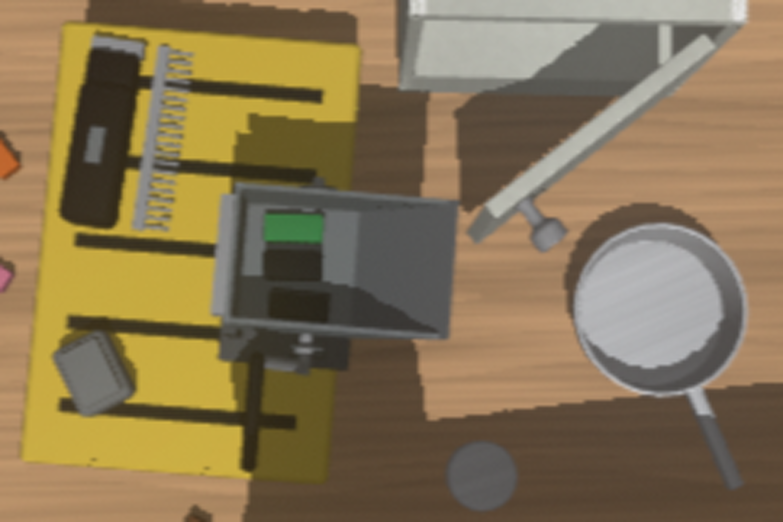

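```bash
cat >> h.py <<'E'
def circ(P):
    x,y=P[:,0],P[:,1]
    for _ in range(4):
        s=np.linalg.lstsq(np.c_[2*x,2*y,np.ones_like(x)],x*x+y*y,rcond=None)[0];r=np.sqrt(s[2]+s[0]**2+s[1]**2)
        k=abs(np.hypot(x-s[0],y-s[1])-r)<.006;x,y=x[k],y[k]
    return s[:2],r,len(x)
E
python3 - <<'E'
from h import *
W=np.load('top1.npz')['W'];z=W[...,2]
v,u=np.mgrid[:420,:560]
def sel(a,b,c,d,lo,hi): return W[(u>=a)&(u<=b)&(v>=c)&(v<=d)&(z>lo)&(z<hi)]
print('pan',circ(sel(340,412,180,250,.044,.056)))
h=sel(385,412,252,285,.03,.06);print('ph',h.mean(0),np.linalg.svd(h[:,:2]-h[:,:2].mean(0))[2][0])
st=sel(150,285,110,285,.112,.126)
print('stool',cv2.minAreaRect(st[:,:2].astype(np.float32)))
tub=sel(215,315,170,232,.265,.30);r=cv2.minAreaRect(tub[:,:2].astype(np.float32));print('tub',r,cv2.boxPoints(r))
b=sel(225,245,235,275,.25,.30);print('bar',b.mean(0),b.min(0),b.max(0),len(b),np.linalg.svd(b[:,:2]-b[:,:2].mean(0))[2][0])
d=sel(305,410,115,205,.222,.24);r=cv2.minAreaRect(d[:,:2].astype(np.float32));print('door',r,cv2.boxPoints(r))
k=sel(328,348,183,200,.18,.222);print('knob',k.mean(0))
print('tin',circ(sel(300,332,258,290,.03,.045)))
E
```

```text
pan (array([ 0.54042717, -0.30974664]), np.float64(0.07606363976939892), 350)
ph [ 0.41229137 -0.35972782  0.04297603] [-0.92537431 -0.37905459]
stool ((0.5947999358177185, 0.09892287105321884), (0.2702127695083618, 0.3806591331958771), 84.39286804199219)
tub ((0.5539823770523071, -0.017309710383415222), (0.17585666477680206, 0.12529289722442627), 84.32520294189453) [[ 0.48294842 -0.09861252]
 [ 0.6076273  -0.11100173]
 [ 0.62501633  0.0639931 ]
 [ 0.5003375   0.07638231]]
bar [0.45449577 0.04210985 0.27918451] [0.41353177 0.02533758 0.2503301 ] [0.49123999 0.05231133 0.28483827] 223 [-0.992149    0.12506147]
door ((0.6753426790237427, -0.2224753499031067), (0.22527340054512024, 0.15534791350364685), 88.11820983886719) [[ 0.5940119  -0.3325007 ]
 [ 0.74927604 -0.33760193]
 [ 0.75667346 -0.11245   ]
 [ 0.6014093  -0.10734877]]
knob [ 0.59267285 -0.18293578  0.21273773]
tin (array([ 0.39402575, -0.14518821]), np.float64(0.023790616237297543), 233)
```

arm_command:
  moves:
    - {"claw": 0,"slide": [0.048,0.04,-0.003],"spin": 0.008}
    - {"claw": 0,"slide": [0.048,0.04,-0.003],"spin": 0.008}
    - {"claw": 0,"slide": [0.048,0.04,-0.003],"spin": 0.008}
    - {"claw": 0,"slide": [0.048,0.04,-0.003],"spin": 0.008}
    - {"claw": 0,"slide": [0.048,0.04,-0.003],"spin": 0.008}
    - {"claw": 0,"slide": [0.048,0.04,-0.003],"spin": 0.008}
    - {"claw": 0,"slide": [0.048,0.04,-0.003],"spin": 0.008}
    - {"claw": 0,"slide": [0.048,0.04,-0.003],"spin": 0.008}
    - {"claw": 0,"slide": [0.048,0.04,-0.003],"spin": 0.008}
    - {"claw": 0,"slide": [0.048,0.04,-0.003],"spin": 0.008}
    - {"claw": 0,"slide": [0.048,0.04,-0.003],"spin": 0.008}
    - {"claw": 0,"slide": [0.048,0.04,-0.003],"spin": 0.008}

```text
clock: 1.6
ee_pos: [0.5881, -0.2958, 0.2753]
ee_rot: [[0.928, 0.374, -0.0], [0.374, -0.928, 0.0], [-0.0, -0.0, -1.0]]
wrist_force: [-0.5, -0.2, -0.6]
grip_width: 0.0003
grip_force: 0.0
```

arm_command:
  moves:
    - {"claw": 0,"slide": [0.018,0.0115,0],"spin": 0}
    - {"claw": 0,"slide": [0.018,0.0115,0],"spin": 0}
    - {"claw": 0,"slide": [0.018,0.0115,0],"spin": 0}
    - {"claw": 0,"slide": [0.018,0.0115,0],"spin": 0}
    - {"claw": 0,"slide": [0.018,0.0115,0],"spin": 0}
    - {"claw": 0,"slide": [0.018,0.0115,0],"spin": 0}
    - {"claw": 0,"slide": [0.018,0.0115,0],"spin": 0}
    - {"claw": 0,"slide": [0.018,0.0115,0],"spin": 0}
    - {"claw": 0,"slide": [0.018,0.0115,0],"spin": 0}
    - {"claw": 0,"slide": [0.018,0.0115,0],"spin": 0}

```text
clock: 2.85
ee_pos: [0.7227, -0.2102, 0.2757]
ee_rot: [[0.928, 0.373, -0.001], [0.373, -0.928, -0.0], [-0.001, -0.0, -1.0]]
wrist_force: [-51.5, -25.5, 5.3]
grip_width: 0.0007
grip_force: 26.7
```

Run:
```python
from h import *
im,W=grab('top','top2.png');z=W[...,2]
v,u=np.mgrid[:420,:560]
P=W[(u>280)&(u<415)&(v>100)&(v<205)&(z>.222)&(z<.238)]
print(len(P)); 
for y0 in np.arange(-.34,-.08,.02):
    q=P[(P[:,1]>=y0)&(P[:,1]<y0+.02)]
    if len(q):print(round(y0,2),len(q),np.percentile(q[:,0],[5,50,95]).round(3))
print(manip.get_obs()['ee_pos'],manip.get_obs()['wrist_force'])
```

```text
218
-0.32 2 [0.734 0.734 0.734]
-0.3 6 [0.732 0.733 0.733]
-0.2 1 [0.708 0.708 0.708]
-0.16 7 [0.748 0.75  0.752]
-0.14 11 [0.749 0.751 0.754]
-0.12 61 [0.739 0.746 0.753]
-0.1 20 [0.741 0.756 0.757]
[ 0.72238459 -0.2105107   0.27560565] [-11.50284479  -1.44348084   5.4202065 ]
```

arm_command:
  moves:
    - {"claw": 0,"slide": [-0.02,-0.005,0],"spin": 0}
    - {"claw": 0,"slide": [-0.03,-0.015,0],"spin": 0}
    - {"claw": 0,"slide": [-0.04,-0.02,0],"spin": 0}
    - {"claw": 0,"slide": [-0.04,-0.02,0],"spin": 0}
    - {"claw": 0,"slide": [-0.04,-0.02,-0.01],"spin": 0}
    - {"claw": 20,"slide": [-0.04,-0.02,-0.02],"spin": 0}
    - {"claw": 40,"slide": [-0.04,-0.02,-0.025],"spin": 0}
    - {"claw": 60,"slide": [-0.04,-0.02,-0.025],"spin": 0}
    - {"claw": 60,"slide": [-0.04,-0.02,-0.025],"spin": 0}
    - {"claw": 60,"slide": [-0.04,-0.02,-0.025],"spin": 0}
    - {"claw": 60,"slide": [-0.04,-0.02,-0.025],"spin": 0}

```text
clock: 4.28
ee_pos: [0.4135, -0.3609, 0.1592]
ee_rot: [[0.928, 0.373, 0.001], [0.373, -0.928, -0.0], [0.001, 0.001, -1.0]]
wrist_force: [0.0, -0.8, 0.0]
grip_width: 0.0556
grip_force: 0.0
```

Run:
```python
from h import *
im,W=grab('top','top3.png');z=W[...,2]
v,u=np.mgrid[:420,:560]
P=W[(u>280)&(u<415)&(v>100)&(v<205)&(z>.222)&(z<.2385)]
for y0 in np.arange(-.36,-.08,.04):
    q=P[(P[:,1]>=y0)&(P[:,1]<y0+.04)]
    if len(q):print(round(y0,2),len(q),np.percentile(q[:,0],[5,50,95]).round(3))
P=W[(u>280)&(u<415)&(v>30)&(v<205)&(z>.2385)&(z<.255)]
r=cv2.minAreaRect(P[:,:2].astype(np.float32));print(r,cv2.boxPoints(r))
print(manip.get_obs()['ee_pos'],manip.get_obs()['wrist_force'])
c=cv2.cvtColor(im['color'],cv2.COLOR_RGB2BGR)[20:320,150:450];cv2.imwrite('pics/c3.png',cv2.resize(c,None,fx=2,fy=2))
```

```text
-0.36 17 [0.747 0.747 0.748]
-0.32 142 [0.732 0.74  0.748]
-0.28 149 [0.734 0.74  0.749]
-0.24 144 [0.735 0.741 0.752]
-0.2 152 [0.736 0.744 0.753]
-0.16 143 [0.738 0.744 0.752]
-0.12 95 [0.739 0.748 0.757]
((0.7375974655151367, -0.20023858547210693), (0.27287811040878296, 0.37775275111198425), 86.20787048339844) [[ 0.54011095 -0.32388723]
 [ 0.91703665 -0.3488706 ]
 [ 0.935084   -0.07658994]
 [ 0.5581583  -0.05160657]]
[ 0.41054159 -0.36156319  0.15648157] [-1.45436111 -0.84391339 -2.83808779]
```

View pics/c3.png

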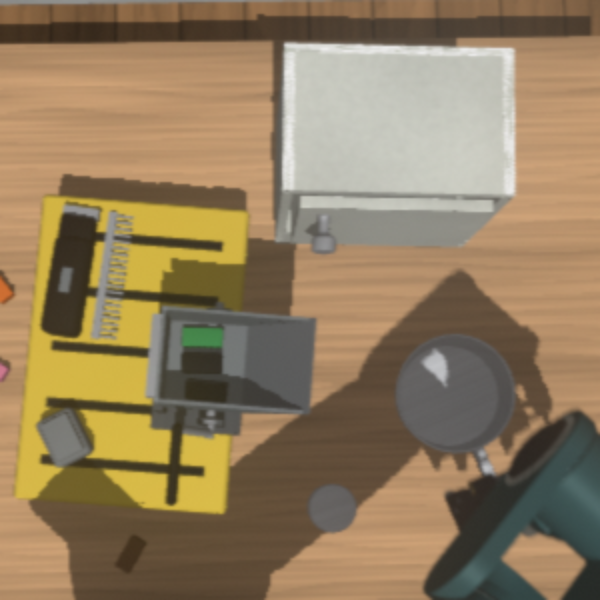

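The crop shows the door shut, flush with the cupboard front along v≈203. The gripper is over the pan handle at about (490,465), so I lower and pinch it.

arm_command:
  moves:
    - {"claw": 60,"slide": [0.003,0,-0.025],"spin": 0}
    - {"claw": 60,"slide": [0.003,0,-0.025],"spin": 0}
    - {"claw": 60,"slide": [0,0,-0.023],"spin": 0}
    - {"claw": 10,"slide": [0,0,0],"spin": 0}
    - {"claw": 10,"slide": [0,0,0],"spin": 0}
    - {"claw": 10,"slide": [0,0,0],"spin": 0}
    - {"claw": 10,"slide": [0,0,0],"spin": 0}

```text
clock: 5.2
ee_pos: [0.4192, -0.3608, 0.1053]
ee_rot: [[0.928, 0.373, 0.001], [0.373, -0.928, -0.001], [0.0, 0.001, -1.0]]
wrist_force: [-1.0, -0.6, -0.4]
grip_width: 0.0245
grip_force: 0.0
```

arm_command:
  moves:
    - {"claw": 10,"slide": [0,0,0],"spin": 0}
    - {"claw": 10,"slide": [0,0,0],"spin": 0}
    - {"claw": 10,"slide": [0,0,0],"spin": 0}

```text
clock: 5.58
ee_pos: [0.4191, -0.3608, 0.105]
ee_rot: [[0.928, 0.373, 0.0], [0.373, -0.928, -0.0], [0.0, 0.0, -1.0]]
wrist_force: [-0.2, -0.6, 3.1]
grip_width: 0.014
grip_force: 30.0
```

arm_command:
  moves:
    - {"claw": 8,"slide": [0.0039,0.0071,0],"spin": 0.0175}
    - {"claw": 8,"slide": [0.0078,0.0142,0],"spin": 0.035}
    - {"claw": 8,"slide": [0.0078,0.0142,0],"spin": 0.035}
    - {"claw": 8,"slide": [0.0078,0.0142,0],"spin": 0.035}
    - {"claw": 8,"slide": [0.0078,0.0142,0],"spin": 0.035}
    - {"claw": 8,"slide": [0.0078,0.0142,0],"spin": 0.035}
    - {"claw": 8,"slide": [0.0078,0.0142,0],"spin": 0.035}
    - {"claw": 8,"slide": [0.0078,0.0142,0],"spin": 0.035}
    - {"claw": 8,"slide": [0.0078,0.0142,0],"spin": 0.035}
    - {"claw": 8,"slide": [0.0078,0.0142,0],"spin": 0.035}
    - {"claw": 8,"slide": [0.0078,0.0142,0],"spin": 0.035}
    - {"claw": 8,"slide": [0.0078,0.0142,0],"spin": 0.035}

```text
clock: 7.08
ee_pos: [0.4867, -0.2375, 0.105]
ee_rot: [[0.524, 0.852, 0.0], [0.852, -0.524, -0.0], [-0.0, 0.0, -1.0]]
wrist_force: [-1.4, -4.9, 5.7]
grip_width: 0.0137
grip_force: 30.0
```

Run:
```python
from h import *
o=manip.get_obs();print(o['ee_pos'],o['wrist_force'],o['grip_width'],o['ee_rot'][:,1])
im,W=grab('top','top4.png');z=W[...,2]
v,u=np.mgrid[:420,:560]
print(circ(W[(u>=280)&(u<=390)&(v>=170)&(v<=260)&(z>.044)&(z<.056)]))
im,W2=grab('side','s4.png');
z=W2[...,2];P=W2[(z>.046)&(z<.054)&(W2[...,0]>.45)&(W2[...,0]<.65)&(W2[...,1]<-.05)&(W2[...,1]>-.26)];print(circ(P))
c=cv2.cvtColor(manip.get_image('top')['color'],cv2.COLOR_RGB2BGR)[90:330,150:450];cv2.imwrite('pics/c4.png',cv2.resize(c,None,fx=2,fy=2))
```

```text
[ 0.48674372 -0.23750735  0.10497192] [-1.3919219  -4.93590466  5.70228646] 0.01368713845733008 [ 8.51549638e-01 -5.24273855e-01  3.72055065e-04]
(array([ 0.55564318, -0.12390766]), np.float64(0.07593521856763398), 227)
(array([ 0.52302182, -0.16556404]), np.float64(0.06014022169728614), 24)
```

View pics/c4.png

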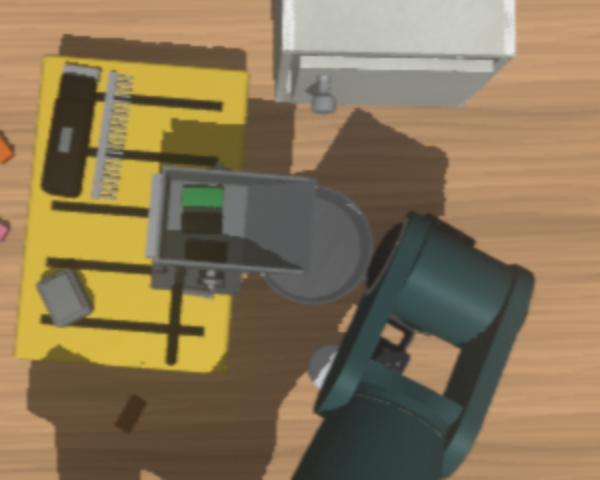

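The pan is within about 6 mm of the catch point, beneath the tub lip at (315,240) in the crop. I nudge it, release it and rise.

arm_command:
  moves:
    - {"claw": 8,"slide": [0,0.004,0],"spin": 0}
    - {"claw": 8,"slide": [0,0.004,0],"spin": 0}
    - {"claw": 8,"slide": [0,0,0],"spin": 0}
    - {"claw": 60,"slide": [0,0,0],"spin": 0}
    - {"claw": 60,"slide": [0,0,0],"spin": 0}
    - {"claw": 60,"slide": [0,0,0],"spin": 0}
    - {"claw": 60,"slide": [0,0,0],"spin": 0}
    - {"claw": 60,"slide": [0,0,0.02],"spin": 0}
    - {"claw": 60,"slide": [0,0,0.04],"spin": 0}
    - {"claw": 60,"slide": [0,0,0.06],"spin": 0}
    - {"claw": 60,"slide": [-0.01,0,0.07],"spin": -0.03}
    - {"claw": 60,"slide": [-0.02,0,0.07],"spin": -0.06}

```text
clock: 8.72
ee_pos: [0.4634, -0.232, 0.3025]
ee_rot: [[0.644, 0.765, 0.001], [0.765, -0.644, -0.0], [0.0, 0.001, -1.0]]
wrist_force: [0.6, -0.3, 0.3]
grip_width: 0.0601
grip_force: 0.0
```

arm_command:
  moves:
    - {"claw": 60,"slide": [-0.001,0.015,0.043],"spin": -0.051}
    - {"claw": 60,"slide": [-0.001,0.03,0.043],"spin": -0.051}
    - {"claw": 60,"slide": [-0.001,0.032,0.043],"spin": -0.051}
    - {"claw": 60,"slide": [-0.001,0.032,0],"spin": -0.051}
    - {"claw": 60,"slide": [-0.001,0.032,0],"spin": -0.051}
    - {"claw": 60,"slide": [-0.001,0.032,0],"spin": -0.051}
    - {"claw": 60,"slide": [-0.001,0.032,0],"spin": -0.051}
    - {"claw": 60,"slide": [-0.001,0.032,0],"spin": -0.051}
    - {"claw": 60,"slide": [-0.001,0.032,0],"spin": -0.051}
    - {"claw": 60,"slide": [-0.001,0.032,0],"spin": -0.051}
    - {"claw": 60,"slide": [-0.001,0.032,0],"spin": -0.051}
    - {"claw": 60,"slide": [-0.001,0.032,0],"spin": -0.051}

```text
clock: 10.22
ee_pos: [0.4543, 0.0423, 0.3977]
ee_rot: [[0.996, -0.09, 0.001], [-0.09, -0.996, 0.0], [0.001, -0.0, -1.0]]
wrist_force: [-0.2, 0.2, 0.3]
grip_width: 0.0603
grip_force: 0.0
```

Run:
```python
from h import *
im,W=grab('wrist','w5.png');z=W[...,2]
o=manip.get_obs();print(o['ee_pos'],o['ee_rot'],o['joint_positions'])
b=W[(z>.268)&(z<.29)&(W[...,0]<.485)&(W[...,0]>.38)&(abs(W[...,1]-.04)<.06)]
print(len(b),b.mean(0) if len(b) else '',b.min(0),b.max(0))
im,W=grab('top');z=W[...,2];v,u=np.mgrid[:420,:560]
p=W[(u>=280)&(u<=390)&(v>=170)&(v<=260)&(z>.044)&(z<.056)];print(circ(p))
```

```text
[0.45420675 0.04405161 0.39771106] [[ 9.95604568e-01 -9.36501345e-02  1.09366801e-03]
 [-9.36511959e-02 -9.95604603e-01  9.63224316e-04]
 [ 9.98654819e-04 -1.06141385e-03 -9.99998938e-01]] [ 2.31101023e+00 -2.14632380e+01  9.93529455e+01  5.38016002e-02
  1.02045450e+02  9.76959330e+01]
1845 [0.45178635 0.04162341 0.27803039] [0.41345293 0.03272218 0.27242209] [0.48496624 0.05065734 0.28116081]
(array([ 0.53112659, -0.1593666 ]), np.float64(0.07349490948445493), 37)
```

View pics/w5.png

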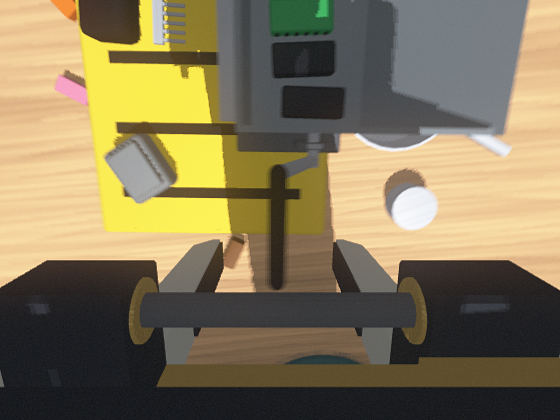

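The wrist view shows the bar (278, 170–285) centred between the fingers at (205) and (350). I descend and pinch.

arm_command:
  moves:
    - {"claw": 60,"slide": [0,-0.003,-0.02],"spin": -0.003}
    - {"claw": 60,"slide": [0,0,-0.03],"spin": 0}
    - {"claw": 60,"slide": [0,0,-0.027],"spin": 0}
    - {"claw": 8,"slide": [0,0,0],"spin": 0}
    - {"claw": 8,"slide": [0,0,0],"spin": 0}
    - {"claw": 8,"slide": [0,0,0],"spin": 0}
    - {"claw": 8,"slide": [0,0,0],"spin": 0}
    - {"claw": 8,"slide": [0,0,0],"spin": 0}
    - {"claw": 8,"slide": [0,0,0],"spin": 0}
    - {"claw": 8,"slide": [0,0,0],"spin": 0}
    - {"claw": 8,"slide": [0,0,0],"spin": 0}
    - {"claw": 8,"slide": [0,0,0],"spin": 0}

```text
clock: 11.82
ee_pos: [0.4549, 0.0394, 0.339]
ee_rot: [[0.996, -0.092, 0.0], [-0.092, -0.996, 0.0], [0.0, -0.0, -1.0]]
wrist_force: [-0.2, 4.4, 4.3]
grip_width: 0.011
grip_force: 30.0
```

Run:
```python
import numpy as np
th=np.linspace(0,1.6,17);s=90*(np.sin(th-.35)+np.sin(.35));z=90*np.cos(th-.35)
for a,ds,dz in zip(th[1:],np.diff(s),np.diff(z)): print(a.round(2),(np.array([-.0975*ds,-.9952*ds,dz])/750).round(4))
```

```text
0.1 [-0.0011 -0.0114  0.0035]
0.2 [-0.0011 -0.0117  0.0024]
0.3 [-0.0012 -0.0119  0.0012]
0.4 [-0.0012 -0.0119  0.    ]
0.5 [-0.0012 -0.0119 -0.0012]
0.6 [-0.0011 -0.0117 -0.0024]
0.7 [-0.0011 -0.0114 -0.0035]
0.8 [-0.0011 -0.011  -0.0047]
0.9 [-0.001  -0.0105 -0.0058]
1.0 [-0.001  -0.0099 -0.0068]
1.1 [-0.0009 -0.0091 -0.0077]
1.2 [-0.0008 -0.0083 -0.0086]
1.3 [-0.0007 -0.0074 -0.0094]
1.4 [-0.0006 -0.0064 -0.0101]
1.5 [-0.0005 -0.0054 -0.0107]
1.6 [-0.0004 -0.0043 -0.0112]
```

arm_command:
  moves:
    - {"claw": 8,"slide": [-0.0011,-0.0114,0.0035],"spin": 0}
    - {"claw": 8,"slide": [-0.0011,-0.0117,0.0024],"spin": 0}
    - {"claw": 8,"slide": [-0.0012,-0.0119,0.0012],"spin": 0}
    - {"claw": 8,"slide": [-0.0012,-0.0119,0],"spin": 0}
    - {"claw": 8,"slide": [-0.0012,-0.0119,-0.0012],"spin": 0}
    - {"claw": 8,"slide": [-0.0011,-0.0117,-0.0024],"spin": 0}
    - {"claw": 8,"slide": [-0.0011,-0.0114,-0.0035],"spin": 0}
    - {"claw": 8,"slide": [-0.0011,-0.011,-0.0047],"spin": 0}
    - {"claw": 8,"slide": [0,0,0],"spin": 0}

```text
clock: 12.95
ee_pos: [0.4479, -0.0311, 0.3346]
ee_rot: [[0.996, -0.093, -0.001], [-0.093, -0.996, -0.001], [-0.001, 0.001, -1.0]]
wrist_force: [-4.3, 1.1, 0.4]
grip_width: 0.0113
grip_force: 30.0
```

Run:
```python
from h import *
for n in('top','side'): grab(n,n+'6.png')
c=cv2.imread('pics/top6.png')[90:330,150:450];d=cv2.imread('pics/side6.png')[90:330,150:450];cv2.imwrite('pics/c6.png',np.hstack([c,d]))
o=manip.get_obs();print(o['ee_pos'],o['wrist_force'],o['grip_width'])
```

```text
[ 0.44788324 -0.03055261  0.334928  ] [-4.32739781  0.2450882  -1.36396633] 0.010877015469282623
```

View pics/c6.png

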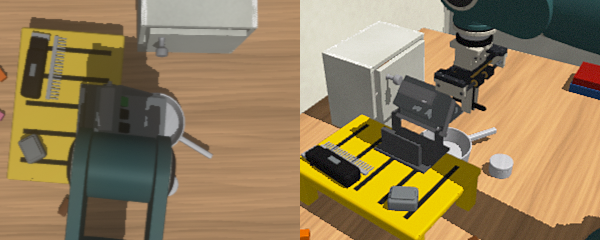

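The side half shows the tub tipping at about (420,105) with the bar held, and the pan under it at (458,140). Forces are low, so I continue.

arm_command:
  moves:
    - {"claw": 8,"slide": [-0.001,-0.0105,-0.0058],"spin": 0}
    - {"claw": 8,"slide": [-0.001,-0.0099,-0.0068],"spin": 0}
    - {"claw": 8,"slide": [-0.0009,-0.0091,-0.0077],"spin": 0}
    - {"claw": 8,"slide": [-0.0008,-0.0083,-0.0086],"spin": 0}
    - {"claw": 8,"slide": [-0.0007,-0.0074,-0.0094],"spin": 0}
    - {"claw": 8,"slide": [-0.0006,-0.0064,-0.0101],"spin": 0}
    - {"claw": 8,"slide": [-0.0005,-0.0054,-0.0107],"spin": 0}
    - {"claw": 8,"slide": [-0.0004,-0.0043,-0.0112],"spin": 0}
    - {"claw": 8,"slide": [0,0,0],"spin": 0}
    - {"claw": 8,"slide": [0,0,0],"spin": 0}
    - {"claw": 8,"slide": [0,0,0],"spin": 0}
    - {"claw": 8,"slide": [0,0,0],"spin": 0}

```text
clock: 14.55
ee_pos: [0.4435, -0.0762, 0.2826]
ee_rot: [[0.996, -0.092, -0.0], [-0.092, -0.996, 0.0], [-0.0, -0.0, -1.0]]
wrist_force: [-2.6, 4.3, -4.2]
grip_width: 0.0109
grip_force: 30.0
```

Run:
```python
from h import *
for n in('top','side'): grab(n,n+'7.png')
c=cv2.resize(cv2.imread('pics/top7.png')[150:280,200:380],None,fx=2.2,fy=2.2);d=cv2.resize(cv2.imread('pics/side7.png')[150:280,200:380],None,fx=2.2,fy=2.2);cv2.imwrite('pics/c7.png',np.hstack([c,d]))
o=manip.get_obs();print(o['ee_pos'],o['wrist_force'],o['grip_width'])
```

```text
[ 0.44355042 -0.07616849  0.28259619] [-2.67853869  4.31822688 -4.97993793] 0.011368281887776208
```

View pics/c7.png

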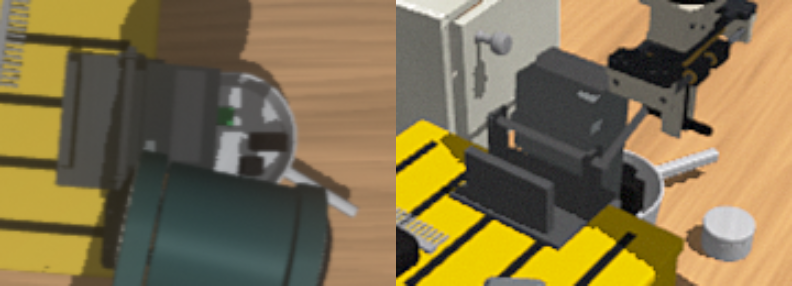

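Run:
```python
from h import *
im,W=grab('top')
for u,v in((303,202),(320,213),(313,225)):print(W[v-1:v+2,u-1:u+2].reshape(-1,3).mean(0).round(3),im['color'][v,u])
```

```text
[ 0.585 -0.119  0.017] [43 64 42]
[ 0.553 -0.162  0.033] [43 37 33]
[ 0.521 -0.141  0.05 ] [45 42 40]
```

All three combs are in the pan, below the rim. I ease the skip back along the same arc.

arm_command:
  moves:
    - {"claw": 8,"slide": [0.0004,0.0043,0.0112],"spin": 0}
    - {"claw": 8,"slide": [0.0005,0.0054,0.0107],"spin": 0}
    - {"claw": 8,"slide": [0.0006,0.0064,0.0101],"spin": 0}
    - {"claw": 8,"slide": [0.0007,0.0074,0.0094],"spin": 0}
    - {"claw": 8,"slide": [0.0008,0.0083,0.0086],"spin": 0}
    - {"claw": 8,"slide": [0.0009,0.0091,0.0077],"spin": 0}
    - {"claw": 8,"slide": [0.001,0.0099,0.0068],"spin": 0}
    - {"claw": 8,"slide": [0.001,0.0105,0.0058],"spin": 0}
    - {"claw": 8,"slide": [0.0011,0.011,0.0047],"spin": 0}
    - {"claw": 8,"slide": [0.0011,0.0114,0.0035],"spin": 0}
    - {"claw": 8,"slide": [0.0011,0.0117,0.0024],"spin": 0}
    - {"claw": 8,"slide": [0.0012,0.0119,0.0012],"spin": 0}

```text
clock: 16.2
ee_pos: [0.4519, 0.0042, 0.3473]
ee_rot: [[0.996, -0.093, 0.005], [-0.093, -0.996, -0.001], [0.005, 0.001, -1.0]]
wrist_force: [1.2, -2.5, 5.4]
grip_width: 0.0111
grip_force: 30.0
```

arm_command:
  moves:
    - {"claw": 8,"slide": [0.0012,0.0119,0],"spin": 0}
    - {"claw": 8,"slide": [0.0006,0.006,-0.0006],"spin": 0}
    - {"claw": 8,"slide": [0.0006,0.006,-0.0006],"spin": 0}
    - {"claw": 8,"slide": [0.0006,0.0059,-0.0012],"spin": 0}
    - {"claw": 8,"slide": [0.0005,0.0058,-0.0012],"spin": 0}
    - {"claw": 8,"slide": [0.0006,0.0057,-0.0017],"spin": 0}
    - {"claw": 8,"slide": [0.0005,0.0057,-0.0018],"spin": 0}
    - {"claw": 8,"slide": [0,0,0],"spin": 0}
    - {"claw": 8,"slide": [0,0,0],"spin": 0}

```text
clock: 17.32
ee_pos: [0.4554, 0.0397, 0.34]
ee_rot: [[0.996, -0.092, 0.003], [-0.092, -0.996, 0.0], [0.003, -0.001, -1.0]]
wrist_force: [6.8, 1.7, 3.4]
grip_width: 0.0106
grip_force: 30.0
```

arm_command:
  moves:
    - {"claw": 8,"slide": [0,0.0015,-0.001],"spin": 0}
    - {"claw": 8,"slide": [0,0,0],"spin": 0}
    - {"claw": 60,"slide": [0,0,0],"spin": 0}
    - {"claw": 60,"slide": [0,0,0],"spin": 0}
    - {"claw": 60,"slide": [0,0,0],"spin": 0}
    - {"claw": 60,"slide": [0,0,0],"spin": 0}
    - {"claw": 60,"slide": [0,0,0.02],"spin": 0}
    - {"claw": 60,"slide": [0,0,0.04],"spin": 0}
    - {"claw": 60,"slide": [0,0,0.04],"spin": 0}
    - {"claw": 60,"slide": [-0.04,0,0.04],"spin": 0}
    - {"claw": 60,"slide": [0,0,0],"spin": 0}

```text
clock: 18.7
ee_pos: [0.4239, 0.0405, 0.4467]
ee_rot: [[0.996, -0.092, 0.005], [-0.092, -0.996, 0.0], [0.005, -0.001, -1.0]]
wrist_force: [0.5, 0.6, -0.1]
grip_width: 0.0599
grip_force: 0.0
```

Run:
```python
from h import *
T=[grab(n,n+'8.png')[1] for n in('top','side')]
W0=np.load('top1.npz')['W'];v,u=np.mgrid[:420,:560]
for W in (W0,T[0]):
    z=W[...,2];t=W[(u>=235)&(u<=312)&(v>=172)&(v<=226)&(z>.265)&(z<.3)&(W[...,0]>.55)];print(len(t),t.min(0),t.max(0),t.mean(0))
c=cv2.resize(cv2.imread('pics/top8.png')[100:290,200:400],None,fx=2,fy=2);d=cv2.resize(cv2.imread('pics/side8.png')[120:310,190:390],None,fx=2,fy=2);cv2.imwrite('pics/c8.png',np.hstack([c,d]))
```

```text
423 [ 0.55043835 -0.10980702  0.2650118 ] [0.62230548 0.04333204 0.28414353] [ 0.59467736 -0.06533294  0.27503138]
421 [ 0.55030916 -0.10965736  0.2650017 ] [0.62205389 0.04333928 0.28326417] [ 0.59473215 -0.06546499  0.27492753]
```

View pics/c8.png

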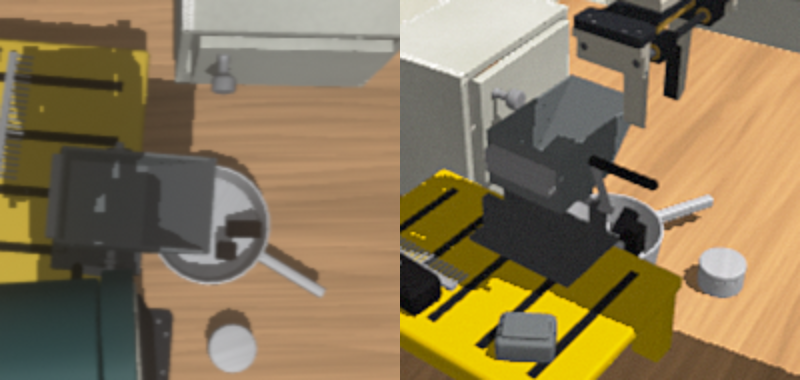

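The final picture shows the tub empty and home, in the same place as at the start to within 1 mm. The pan holds the two black combs at (243,228) and (228,248), with the green one hidden under the lip. The door is shut and the gripper is clear, so I hand in.

```bash
python3 -c "
from bench import manip
print(manip.finish_job())"
```

```text
the job is handed in; nothing more can be done
None
```

I handed the job in at about 19 s, with no verdict returned: the door is shut, the skip is back upright on its stop, and all three combs were measured in the pan before the skip went back (the green one is hidden under the lip in the last picture).

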